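Slide the set square out over the table edge

TASK

Slide the plastic set square flat along the vinyl to the far edge of the table until its long side, lined up with the table edge, sticks out 3 cm over it, about the width of that limb, so that whoever sits there can take hold of it. Push it with the fingertips only: do not pick it up, squeeze it or let it tip, and leave the other things on the table where they are.

Things in the scene. Friction and masses are not known exactly. Their poses are not given: they have to be found in the camera images.
- square: Plastic set square: flat 45-degree triangle frame 5 mm thick, about 85 g, lying loose and flat. Long edge 269 mm; two short edges 190 mm meet in a right angle 134 mm behind the long edge. Limbs 30 mm wide round an open cut-out. Origin: underside, below the middle of the long edge; x out of the long edge, away from the right angle, y along it, z up. Balance point about 45 mm behind the long edge.
- square_edge (a point): Middle of the set square's long outer edge, half-way up its thickness (2.5 mm above its underside). Axes as square: x points out of the long edge, y along it.
- square_hole (a point): Middle of the set square's triangular cut-out, 56 mm behind square_edge, same height and axes. A circle of 51 mm fits in the cut-out, where the table lies bare. The inner edge of the long limb (124 mm long) lies 26 mm ahead of this point (+x); the cut-out's right-angle corner lies 36 mm behind (-x).
- table_edge (a point): Middle of the far edge of the vinyl-topped table, the straight edge opposite the robot, at the table top (z = 0). x points out over the edge, away from the robot, y along the edge, z up. The top is 28 mm thick and the edge runs 800 mm to each side. The table stands a little differently each time.
- stamp_round: Round hard silicone stamp standing on its face, 42 mm across at the foot, 50 mm tall, waisted grip; origin at the centre of its underside. Leave it alone.
- stamp_block: Rectangular hard silicone stamp standing on its face, 36 x 46 mm at the foot, 45 mm tall with a bar grip on top; origin at the centre of its underside. Leave it alone.
- teapot: White ceramic pencil holder in the shape of an open teapot, body 98 mm across and 90 mm tall, spout to its +x and handle to its -x (174 mm over both), four pencils standing up to 180 mm high; origin at the centre of its underside. Leave it alone.
- stackbox: Small open wooden stacking box, 130 (its x) x 95 x 63 mm; origin at the centre of its underside. Leave it alone.
- mug: Ceramic mug, 78 mm across, 92 mm tall, handle on its +y side; origin at the centre of its underside. Leave it alone.
- inkpad: Flat metal ink-pad tin, 77 (its x) x 107 x 20 mm; origin at the centre of its underside. Leave it alone.

How it is judged:
By the outcome, as a careful person would: the job done as asked, in the order asked, and still so for the second after the job is handed in, with the robot touching nothing.
It also fails if it takes over 64 s, if anything falls off the work surface, if the arm or the gripper's body presses on something with over 40 N, if the wrist force passes 120 N, or if a joint passes its speed limit or range.

ROBOT

A 6-joint arm with a two-finger parallel gripper is mounted at the origin on the work surface. World frame = base frame: x ahead of the robot, y to its left, z up, the work surface at z = 0. Lengths are in mm, angles in degrees, forces in N, time in s.
With the tool pointing down it reaches from about 300 to 850 mm from the base axis. Payload 4.2 kg.
Tool frame: the origin (TCP) lies at the centre of the arm's flange, where the gripper is bolted on; the fingertips stand 191 mm ahead of it and the grasp point (between the pads) lies 172 mm ahead of it; z points along the fingers, x is the direction in which the jaws open and shut, and the axes are right-handed (so a half turn about z gives the same grasp; the last joint's range is limited). The gripper opens to 91 mm and grips with 3 to 60 N. Pads are 32 mm wide; open, the fingers measure 118 mm over their backs; the gripper's body (76 mm by 178 mm) begins 60 mm behind the grasp point.
Start: joints at [68.755, 18.312, 89.639, -0, 72.044, -1.146], TCP at [197.595, 539.981, 404.776] pointing down, gripper open.
Joint ranges: [-177.97, 177.97], [-48.28, 115.42], [12.27, 149.76], [-77.06, 257.06], [2.81, 150.46], [-146.56, 146.56]. Speed limits (degrees/s): [147.25, 147.25, 180, 180, 180, 180].

INTERFACE

Orientations are given as [roll, pitch, yaw] about the fixed x, y, z axes, in that order (R = Rz(yaw) Ry(pitch) Rx(roll)).
In Python, from workcell import telemetry, imaging, env gives the robot as it stands. The module is installed in compiled form; this text tells all that it offers.
- The arm moves only by the tool jog_arm, never from a script. Its argument "series" is a list of rows, each a list of 3 entries, a list of its own where there are three numbers: the shift along the world's x, y, z in mm, then the turn, a rotation vector about the world's x, y, z in rad, then the opening, from 0 (shut) to 1 (fully open). In form: [[[x, y, z], [ax, ay, az], jaw], ...]. A call has exactly 5 rows; each row is the pose to reach, as a shift and turn from the pose measured when the call began; what a row does not reach only later rows make up. A row lasts 1/12 s, in which the tool goes at most 41.7 mm and 7.16 degrees, less where a joint would pass 70% of its speed; a pose out of reach is approached as far as the arm can. A call with a gripper value outside its range is refused whole. The fingers move at their own pace and stop on an object; "squeeze" is the grip in N (left out, the last holds). Time passes only in rows, so rows that repeat a pose let the fingers close, or fill a call up. It gives the time, the measured TCP pose, the force and the opening at its end, in the units of the state.
- telemetry.state(): the state, without advancing time (a new reading comes with each control period).
- imaging.grab_frame(name): name is "scene" or "top"; returns a dict with "pixels" (420x560x3 uint8, red, green, blue), "fov_y" (degrees; the focal length in pixels is half the picture's height over the tangent of half this angle, whatever the lens; pixels are square), "cx", "cy" (the principal point, pixels), "k1" (the pictures are not rectified: a ray, as slopes to the right and down, at radius r is drawn at 1 + k1 r^2 times it, then the intrinsics apply), "R" (3x3) and "t" (3): a world point X has camera coordinates R X + t. Camera axes: x right, y down, z forward; pixel columns grow to the right and rows downward; lengths in mm; the calibration is good to about 2 mm. A picture is of the moment at which its call begins. There is no depth.
- env.job_done(): hands the job in, once; it reports no verdict.
The state is a dict: "time_s": time; "qpos": joint angles; "qvel": joint speeds; "effort": joint torques, N m; "ee_pos": TCP position; "ee_rot": TCP orientation; "force": force on the tool from outside, world axes, zero at the start; "torque": the same for the moment, N m; "gripper_width": finger opening in mm.
Only numpy, scipy, OpenCV 4.12 (cv2) and the standard library are available. Lean on these libraries where they do the work, as an engineer would, in place of code of your own. Each camera call takes 0.05 s, during which the arm holds its last target.

## Working session

There is one attempt and no reset: what is moved stays moved. The work goes in short steps, Python scripts to look and compute and a tool call to move; the robot and the scene stay as the last step left them, time stands still between calls to the robot, and variables do not carry over. Pictures are saved under pics/ and viewed, and the job is handed in when it is done.

Besides the shell and the picture viewer there is one more tool, called after "Emit:" in YAML: its name, and indented under it one key for each argument. jog_arm: Moves the arm, as the interface text tells. Its arguments: {"type":"object","properties":{"series":{"type":"array"},"squeeze":{"type":"number"}},"required":["series"]}

```bash
mkdir -p pics
cat > h.py <<'E'
import numpy as np, cv2
from workcell import telemetry, imaging, env
def grab(n,save=None):
    f=imaging.grab_frame(n)
    if save: cv2.imwrite('pics/'+save,cv2.cvtColor(f['pixels'],cv2.COLOR_RGB2BGR))
    return f
def cam(f):
    h=f['pixels'].shape[0]; F=h/2/np.tan(np.radians(f['fov_y'])/2)
    return np.array([[F,0,f['cx']],[0,F,f['cy']],[0,0,1.]]),np.array([f['k1'],0,0,0,0.])
def plane(f,uv,z=0):
    K,d=cam(f); n=cv2.undistortPoints(np.array(uv,float).reshape(-1,1,2),K,d).reshape(-1,2)
    R=np.array(f['R']);t=np.array(f['t']); C=-R.T@t
    D=np.c_[n,np.ones(len(n))]@R
    return (C+D*((z-C[2])/D[:,2])[:,None])[:,:2]
def proj(f,X):
    K,d=cam(f); return cv2.projectPoints(np.array(X,float).reshape(-1,1,3),cv2.Rodrigues(np.array(f['R']))[0],np.array(f['t'],float),K,d)[0].reshape(-1,2)
E
python3 - <<'E'
from h import *
for n in('scene','top'):
    f=grab(n,n+'0.png'); print(n,f['fov_y'],f['k1'],-np.array(f['R']).T@f['t'],np.round(f['R'],2).tolist())
print(telemetry.state())
E
```

```text
scene 44.44653531203235 -0.00527477380544525 [1277.90146565   64.95978289 1045.58111989] [[-0.05, 1.0, -0.0], [0.8, 0.04, -0.61], [-0.6, -0.03, -0.8]]
top 57.498884152404266 -0.04202762889722434 [ 415.26190338    1.63846134 1010.69554632] [[-0.01, -1.0, 0.01], [-0.99, 0.01, -0.11], [0.11, -0.01, -0.99]]
{'time_s': 0.1, 'qpos': array([ 6.87553047e+01,  1.83478325e+01,  8.96983546e+01, -8.51983227e-04,
        7.20437423e+01, -1.14494748e+00]), 'qvel': array([ 0.04566564, -0.06735298, -0.16591425,  0.01353626, -0.08079244,
        0.09331863]), 'effort': array([-1.44472819e-03, -4.13334811e+01, -2.32512295e+01,  7.28216046e-02,
        4.20843449e-02, -5.60751062e-05]), 'ee_pos': array([197.54234119, 539.85001276, 404.01276791]), 'ee_rot': array([-1.79999013e+02,  8.99276766e-02,  6.99005163e+01]), 'force': array([-0.19301702,  0.40559867, -0.16686543]), 'torque': array([-0.00496885,  0.03426397, -0.02269404]), 'gripper_width': 91.31384000396564}
```

View pics/scene0.png

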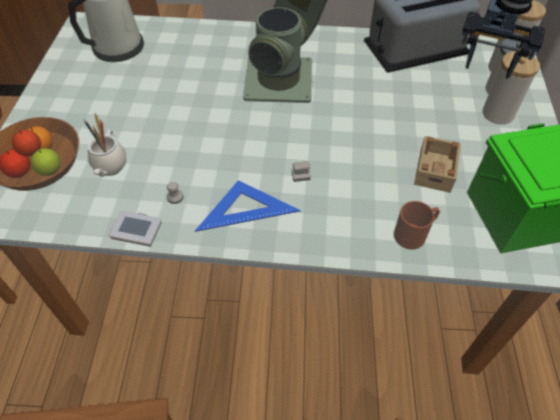

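View pics/top0.png

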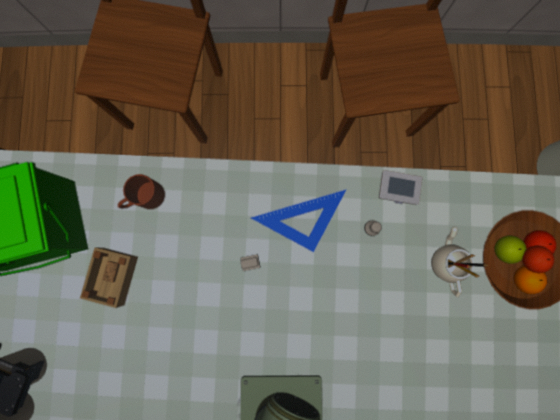

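The two pictures show the blue set square at top px (250..345, 190..250), with its right angle towards the robot. Its long side is turned about 16° from the far edge, which runs along row ~160 on top and ~250 in scene. The inkpad and round stamp are on its right, the block stamp is behind it to the left, and a green box stands near the arm.

```bash
cat >> h.py <<'E'
def fitline(p):
    vx,vy,x,y=cv2.fitLine(np.float32(p),cv2.DIST_HUBER,0,.01,.01).ravel(); return np.array([x,y]),np.array([vx,vy])
def bluemask(f):
    hsv=cv2.cvtColor(f['pixels'],cv2.COLOR_RGB2HSV)
    m=cv2.inRange(hsv,(100,120,60),(130,255,255))
    n,l,s,c=cv2.connectedComponentsWithStats(m); i=1+np.argmax(s[1:,4]); return np.uint8(l==i)*255
def square(f,z=5):
    m=bluemask(f); c=max(cv2.findContours(m,cv2.RETR_EXTERNAL,cv2.CHAIN_APPROX_NONE)[0],key=cv2.contourArea)
    p=plane(f,c.reshape(-1,2),z)
    _,tri=cv2.minEnclosingTriangle(np.float32(p).reshape(-1,1,2)); tri=tri.reshape(3,2)
    # refine each side
    L=[]
    for i in range(3):
        a,b=tri[i],tri[(i+1)%3]; u=(b-a)/np.linalg.norm(b-a); n=np.array([-u[1],u[0]])
        q=p[(abs((p-a)@n)<5)&((p-a)@u>12)&((p-a)@u<np.linalg.norm(b-a)-12)]; L.append(fitline(q))
    V=[]
    for i in range(3):
        (p1,d1),(p2,d2)=L[i-1],L[i]; s=np.linalg.solve(np.c_[d1,-d2],p2-p1); V.append(p1+s[0]*d1)
    V=np.array(V); ln=[np.linalg.norm(V[i]-V[(i+1)%3]) for i in range(3)]; k=int(np.argmax(ln))
    A,B,C=V[k],V[(k+1)%3],V[(k+2)%3]; M=(A+B)/2; x=M-C; 
    e=(A-B)/np.linalg.norm(A-B); nx=np.array([-e[1],e[0]]); nx*=np.sign(nx@x)
    return dict(V=V,len=ln,edge=M,corner=C,yaw=np.degrees(np.arctan2(nx[1],nx[0])),hole=M-56*nx,nx=nx)
E
python3 - <<'E'
from h import *
for n in('scene','top'):
    f=grab(n); s=square(f)
    for k,v in s.items(): print(n,k,np.round(v,1).tolist())
    hsv=cv2.cvtColor(f['pixels'],cv2.COLOR_RGB2HSV)
    # profile across edge at some columns
    cols=[150,250,320] if n=='scene' else [170,260,360]
    for c in cols:
        r=range(236,272) if n=='scene' else range(150,185)
        print(c,r[0],[tuple(map(int,f['pixels'][i,c])) for i in r][::2])
E
```

```text
scene V [[509.0, 74.5], [581.4000244140625, -173.60000610351562], [421.29998779296875, -85.4000015258789]]
scene len [258.3999938964844, 182.8000030517578, 182.39999389648438]
scene edge [545.2000122070312, -49.5]
scene corner [421.29998779296875, -85.4000015258789]
scene yaw 16.299999237060547
scene hole [491.3999938964844, -65.19999694824219]
scene nx [1.0, 0.30000001192092896]
150 236 [(179, 178, 182), (178, 179, 183), (172, 173, 175), (160, 156, 158), (118, 117, 117), (137, 141, 137), (178, 188, 180), (173, 184, 175), (134, 137, 131), (107, 109, 108), (104, 105, 104), (115, 91, 74), (112, 86, 63), (109, 82, 62), (117, 92, 66), (118, 90, 66), (120, 94, 67), (127, 98, 71)]
250 236 [(176, 186, 177), (174, 183, 175), (173, 184, 175), (175, 185, 177), (171, 181, 172), (169, 178, 171), (167, 177, 170), (178, 188, 179), (179, 190, 180), (178, 189, 179), (179, 189, 180), (177, 186, 177), (156, 162, 155), (112, 113, 113), (101, 106, 104), (121, 108, 93), (147, 113, 84), (148, 114, 82)]
320 236 [(165, 178, 167), (165, 175, 168), (166, 179, 168), (166, 176, 168), (167, 180, 169), (167, 178,
[... 787 characters left out ...]
38), (138, 143, 137), (138, 143, 140), (135, 143, 138), (136, 143, 137), (137, 144, 138), (138, 145, 140)]
260 150 [(105, 71, 44), (102, 70, 41), (105, 72, 45), (103, 71, 45), (103, 71, 41), (117, 96, 77), (151, 155, 154), (150, 156, 155), (150, 155, 156), (153, 157, 156), (152, 157, 156), (142, 149, 144), (134, 144, 137), (135, 143, 137), (134, 142, 135), (135, 143, 138), (133, 142, 137), (134, 142, 136)]
360 150 [(75, 51, 30), (70, 48, 29), (73, 50, 27), (75, 54, 32), (78, 54, 33), (77, 53, 31), (78, 53, 34), (83, 60, 43), (137, 136, 131), (152, 158, 155), (150, 156, 152), (149, 154, 152), (148, 154, 151), (144, 152, 146), (133, 141, 133), (132, 140, 132), (132, 141, 132), (133, 142, 134)]
```

```bash
cat >> h.py <<'E'
def tedge(f,n):
    g=f['pixels'].astype(float); pts=[]
    ch=g[:,:,2]  # blue channel: floor low, vinyl high; table side ~105
    for c in range(150,420,3):
        if n=='top':
            col=cv2.GaussianBlur(ch[:,c:c+1],(1,3),0).ravel()
            rs=range(140,195); d=col[141:196]-col[140:195]; i=140+int(np.argmax(d))
            lo,hi=col[i-4:i-1].mean(),col[i+3:i+6].mean(); th=(lo+hi)/2
            k=[j for j in range(i-3,i+4) if col[j]<th<=col[j+1]]
        else:
            col=cv2.GaussianBlur(ch[:,c:c+1],(1,3),0).ravel()
            d=col[246:282]-col[244:280]; i=245+int(np.argmin(d))
            lo,hi=col[i+3:i+5].mean(),col[i-6:i-3].mean(); th=(lo+hi)/2
            k=[j for j in range(i-4,i+4) if col[j]>=th>col[j+1]]
        if k: j=k[0]; pts.append((c,j+(th-col[j])/(col[j+1]-col[j])))
    p=plane(f,pts,0); o,d=fitline(p); d=d*np.sign(d[1]); r=(p-o)@np.array([d[1],-d[0]])
    ok=abs(r)<4; o,d=fitline(p[ok]); d=d*np.sign(d[1]); nn=np.array([d[1],-d[0]])
    return o,d,nn,np.std(((p-o)@nn)[ok]),ok.mean()
def full(n,save=None,T=None):
    f=grab(n,save); s=square(f); V=s['V']
    L=np.array([np.linalg.norm(V[(i+1)%3]-V[(i+2)%3]) for i in range(3)])
    I=(V*L[:,None]).sum(0)/L.sum(); nx=s['nx']; E=I+55.7*nx
    o,d,nn,sd,fr=T if T is not None else tedge(f,n)
    ty=np.degrees(np.arctan2(nn[1],nn[0]))
    print(n,'hole',I.round(1),'edge',E.round(1),'yaw %.2f'%s['yaw'],'len',np.round(L,0),'| table x at y=-60: %.1f yaw %.2f sd %.2f ok %.2f'%(o[0]+d[0]*(-60-o[1])/d[1],ty,sd,fr),'overhang %.1f rel yaw %.2f'%((E-o)@nn,s['yaw']-ty))
    return f,I,E,s['yaw'],(o,d,nn,sd,fr)
E
python3 - <<'E'
from h import *
import pickle
T={}
for n in('scene','top'):
    f,I,E,y,t=full(n); T[n]=t; print('edge pt y of nearest',(E-t[0])@t[1])
pickle.dump(T,open('T.pkl','wb'))
f=grab('scene')
for nm,p in dict(block=[(301,178)],rnd=[(175,198)],ink=[(112,233),(160,222),(155,243)]).items(): print(nm,plane(f,p,0).round(0).tolist())
f=grab('top')
for nm,p in dict(block=[(250,262)],rnd=[(373,228)],ink=[(382,170),(422,172),(419,204),(379,198)],green=[(33,165),(85,250),(72,183)]).items(): print(nm,plane(f,p,0).round(0).tolist())
E
```

```text
scene hole [493.8 -64.3] edge [547.3 -48.7] yaw 16.24 len [183. 183. 258.] | table x at y=-60: 656.8 yaw -3.00 sd 0.26 ok 1.00 overhang -110.0 rel yaw 19.24
edge pt y of nearest -98.13061
top hole [491.6 -66.7] edge [545.  -51.1] yaw 16.36 len [184. 260. 183.] | table x at y=-60: 656.1 yaw -2.96 sd 0.20 ok 1.00 overhang -111.4 rel yaw 19.32
edge pt y of nearest -43.681908
block [[400.0, 80.0]]
rnd [[482.0, -243.0]]
ink [[597.0, -379.0], [559.0, -267.0], [621.0, -268.0]]
block [[391.0, 76.0]]
rnd [[478.0, -249.0]]
ink [[634.0, -279.0], [629.0, -389.0], [541.0, -376.0], [558.0, -268.0]]
green [[654.0, 671.0], [423.0, 514.0], [603.0, 559.0]]
```

Emit:
jog_arm:
  series:
    - [[15, -30, 0], [0, 0, 0.06], 0.5]
    - [[33, -67, 0], [0, 0, 0.12], 0.3]
    - [[51, -104, 0], [0, 0, 0.18], 0.09]
    - [[69, -141, 0], [0, 0, 0.24], 0.09]
    - [[87, -178, 0], [0, 0, 0.3], 0.09]

```text
time_s: 0.82
ee_pos: [284.8, 360.3, 404.7]
ee_rot: [180.0, 0.0, 87.3]
force: [0.6, -0.8, 0.1]
gripper_width: 60.4
```

Emit:
jog_arm:
  series:
    - [[18, -37, -10], [0, 0, 0.06], 0.09]
    - [[36, -74, -20], [0, 0, 0.12], 0.09]
    - [[54, -111, -30], [0, 0, 0.18], 0.09]
    - [[72, -148, -40], [0, 0, 0.24], 0.09]
    - [[90, -185, -50], [0, 0, 0.3], 0.09]

```text
time_s: 1.23
ee_pos: [373.0, 177.7, 355.8]
ee_rot: [179.9, -0.0, 104.7]
force: [1.6, 0.7, 0.3]
gripper_width: 27.3
```

Emit:
jog_arm:
  series:
    - [[18, -37, 0], [0, 0, 0.01], 0.09]
    - [[36, -74, 0], [0, 0, 0.02], 0.09]
    - [[54, -111, 0], [0, 0, 0.028], 0.09]
    - [[72, -148, 0], [0, 0, 0.028], 0.09]
    - [[92, -182, 0], [0, 0, 0.028], 0.09]

```text
time_s: 1.65
ee_pos: [465.2, -6.6, 356.1]
ee_rot: [179.9, -0.0, 106.3]
force: [1.3, 1.2, 0.2]
gripper_width: 8.4
```

Emit:
jog_arm:
  series:
    - [[16, -30, -20], [0, 0, 0], 0.09]
    - [[31, -60, -40], [0, 0, 0], 0.09]
    - [[31, -60, -70], [0, 0, 0], 0.09]
    - [[31, -60, -100], [0, 0, 0], 0.09]
    - [[31, -60, -110], [0, 0, 0], 0.09]

```text
time_s: 2.07
ee_pos: [494.9, -67.2, 242.5]
ee_rot: [-179.7, -0.2, 106.2]
force: [-0.6, 0.2, -0.4]
gripper_width: 8.1
```

Run:
```python
from h import *
s=telemetry.state(); print(s['ee_pos'],s['ee_rot'],s['gripper_width'],s['qpos'].round(1),s['time_s'])
f=grab('scene','s1.png'); cv2.imwrite('pics/s1c.png',cv2.resize(cv2.imread('pics/s1.png')[130:270,160:340],None,fx=4,fy=4,interpolation=3))
```

```text
[494.87523578 -67.16606249 242.52289044] [-1.79747861e+02 -1.76513523e-01  1.06159606e+02] 8.092553314617886 [-9.100e+00  2.120e+01  1.121e+02  1.000e-01  4.690e+01 -1.153e+02] 2.0667
```

View pics/s1c.png

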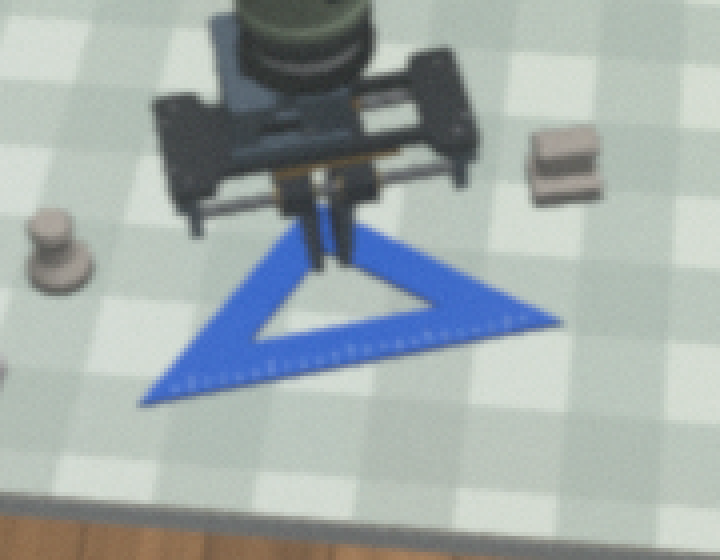

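The fingertips hang above the cut-out, at about (325, 265) in the crop, and clear of both stamps.

Emit:
jog_arm:
  series:
    - [[1, 2, -5], [0, 0, 0], 0.09]
    - [[2, 3, -12], [0, 0, 0], 0.09]
    - [[2, 3, -22], [0, 0, 0], 0.09]
    - [[2, 3, -30], [0, 0, 0], 0.09]
    - [[2, 3, -32], [0, 0, 0], 0.09]

```text
time_s: 2.53
ee_pos: [496.6, -63.4, 209.6]
ee_rot: [-179.6, -0.2, 106.2]
force: [0.1, -1.1, -1.1]
gripper_width: 8.5
```

Run:
```python
from h import *
s=telemetry.state(); print(s['ee_pos'],s['ee_rot'],s['gripper_width'],s['force'])
f=grab('scene','s2.png'); cv2.imwrite('pics/s2c.png',cv2.resize(cv2.imread('pics/s2.png')[160:250,180:310],None,fx=6,fy=6,interpolation=3))
```

```text
[496.55200762 -63.37160715 209.61377305] [-179.63801749   -0.22468707  106.24925039] 8.502080550336645 [ 0.1050564  -1.06103549 -1.14728641]
```

View pics/s2c.png

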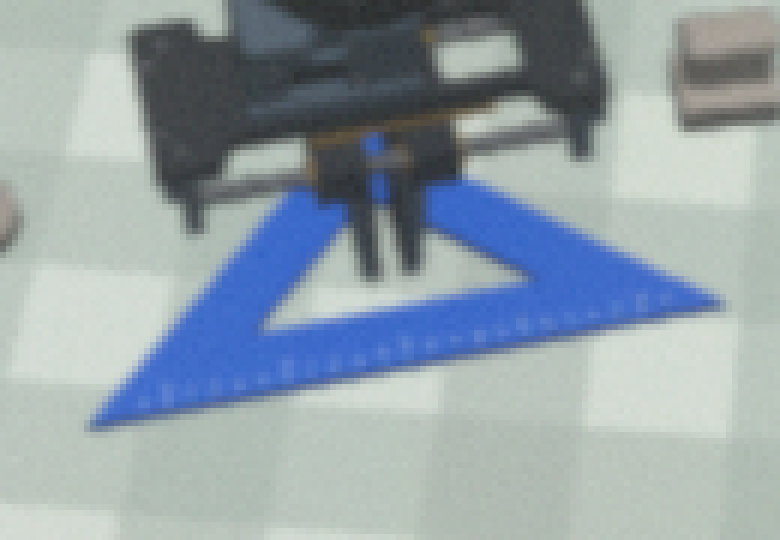

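The tips sit mid cut-out, at crop (372..415, 275), with room all round, so I can go down.

Emit:
jog_arm:
  series:
    - [[0, 0, -4], [0, 0, 0], 0.09]
    - [[0, 0, -8], [0, 0, 0], 0.09]
    - [[0, 0, -12], [0, 0, 0], 0.09]
    - [[0, 0, -15], [0, 0, 0], 0.09]
    - [[0, 0, -15.5], [0, 0, 0], 0.09]

```text
time_s: 3.0
ee_pos: [496.4, -63.5, 193.6]
ee_rot: [-179.6, -0.3, 106.2]
force: [0.5, -0.6, -0.2]
gripper_width: 8.0
```

Run:
```python
from h import *
s=telemetry.state(); print(s['ee_pos'],s['ee_rot'],s['gripper_width'],s['force'])
f=grab('scene','s3.png'); cv2.imwrite('pics/s3c.png',cv2.resize(cv2.imread('pics/s3.png')[160:250,180:310],None,fx=6,fy=6,interpolation=3))
```

```text
[496.35447857 -63.46407738 193.6471733 ] [-179.57794089   -0.25319147  106.23421017] 8.004749259417896 [ 0.485461   -0.63407898 -0.2375451 ]
```

View pics/s3c.png

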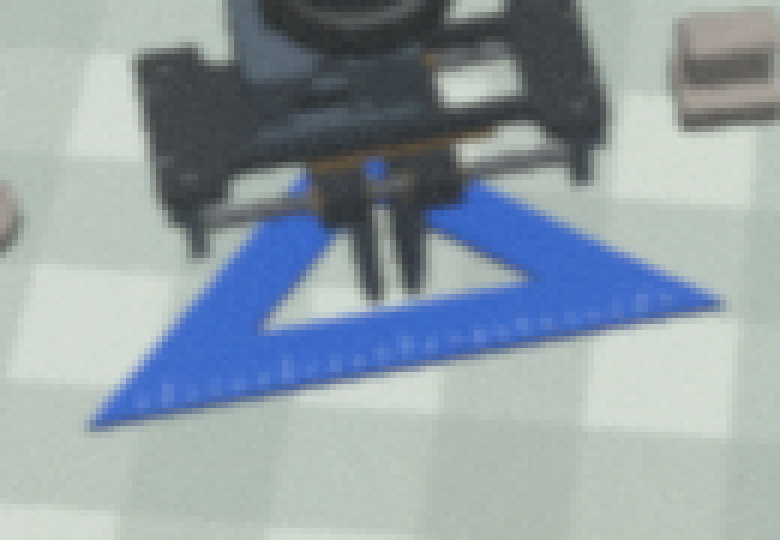

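The fingers are inside the cut-out with the inner edge just ahead, at crop (375..415, 300). Next I make contact and widen the fingers a little.

Emit:
jog_arm:
  series:
    - [[2, 0.5, -0.3], [0, 0, 0], 0.12]
    - [[4, 1, -0.6], [0, 0, 0], 0.15]
    - [[6.5, 1.9, -0.6], [0, 0, 0], 0.18]
    - [[9.5, 2.7, -0.6], [0, 0, 0], 0.19]
    - [[12.5, 3.6, -0.6], [0, 0, 0], 0.2]

```text
time_s: 3.47
ee_pos: [509.2, -59.8, 193.3]
ee_rot: [-179.6, -0.2, 106.2]
force: [-0.7, 0.6, -0.4]
gripper_width: 18.2
```

Run:
```python
from h import *
s=telemetry.state(); print(s['ee_pos'],s['ee_rot'],s['gripper_width'],s['force'])
f=grab('scene','s4.png'); cv2.imwrite('pics/s4c.png',cv2.resize(cv2.imread('pics/s4.png')[160:270,180:320],None,fx=5,fy=5,interpolation=3))
try: full('scene')
except Exception as e: print(e)
try: full('top')
except Exception as e: print(e)
```

```text
[509.2491719  -59.75678024 193.26742745] [-179.59023045   -0.24503812  106.24030026] 18.169852034465556 [-0.72378159  0.59879    -0.42085451]
scene hole [504.  -62.7] edge [557.4 -47.1] yaw 16.26 len [184. 182. 260.] | table x at y=-60: 656.8 yaw -3.01 sd 0.25 ok 1.00 overhang -99.9 rel yaw 19.28
top hole [513.8  44.5] edge [464.9  71. ] yaw 151.58 len [38. 40. 55.] | table x at y=-60: 656.2 yaw -2.96 sd 0.20 ok 1.00 overhang -197.8 rel yaw 154.54
```

View pics/s4c.png

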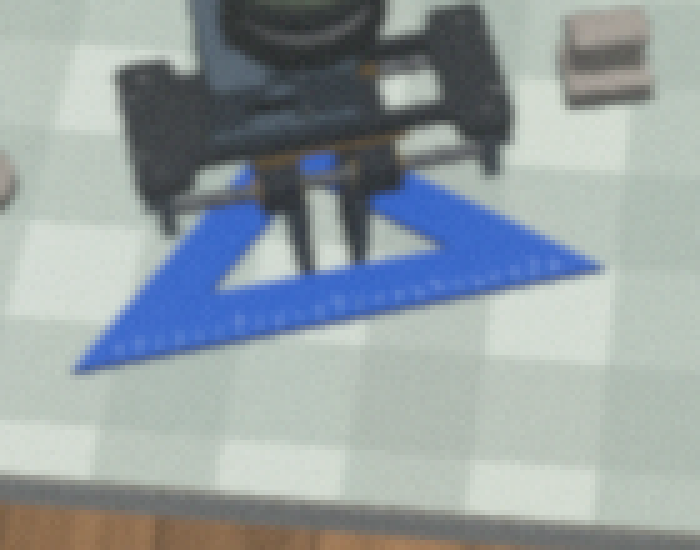

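The square followed by about 10 mm with its angle unchanged, and the fingers rest on the inner edge. Now I push along an arc that turns it to the table edge.

Emit:
jog_arm:
  series:
    - [[4.8, 1.4, -0.2], [0, 0, -0.017], 0.2]
    - [[9.7, 2.6, -0.3], [0, 0, -0.034], 0.2]
    - [[14.5, 3.8, -0.3], [0, 0, -0.05], 0.2]
    - [[19.4, 4.9, -0.3], [0, 0, -0.067], 0.2]
    - [[24.3, 6, -0.3], [0, 0, -0.084], 0.2]

```text
time_s: 4.03
ee_pos: [534.2, -53.7, 193.0]
ee_rot: [-179.6, -0.2, 101.3]
force: [-1.5, -0.1, 1.6]
gripper_width: 18.2
```

Run:
```python
from h import *
full('scene','s5.png')
```

```text
scene hole [527.6 -56. ] edge [582.1 -44.6] yaw 11.80 len [181. 259. 184.] | table x at y=-60: 656.8 yaw -3.02 sd 0.29 ok 1.00 overhang -75.3 rel yaw 14.82
```

Emit:
jog_arm:
  series:
    - [[5, 0.9, 0], [0, 0, -0.017], 0.2]
    - [[9.9, 1.7, 0], [0, 0, -0.034], 0.2]
    - [[14.8, 2.5, 0], [0, 0, -0.05], 0.2]
    - [[19.8, 3.2, 0], [0, 0, -0.067], 0.2]
    - [[24.7, 3.9, 0], [0, 0, -0.084], 0.2]

```text
time_s: 4.5
ee_pos: [560.6, -49.6, 193.1]
ee_rot: [-179.8, -0.2, 96.4]
force: [-0.5, -0.6, -0.1]
gripper_width: 18.0
```

Run:
```python
from h import *
full('scene','s6.png')
```

```text
scene hole [554.1 -52.2] edge [609.5 -45.7] yaw 6.75 len [260. 183. 183.] | table x at y=-60: 656.8 yaw -3.02 sd 0.30 ok 1.00 overhang -48.0 rel yaw 9.77
```

Emit:
jog_arm:
  series:
    - [[5, 0.5, 0], [0, 0, -0.017], 0.2]
    - [[10, 0.9, 0], [0, 0, -0.034], 0.2]
    - [[15, 1.3, 0], [0, 0, -0.05], 0.2]
    - [[20, 1.6, 0], [0, 0, -0.067], 0.2]
    - [[25, 1.8, 0], [0, 0, -0.084], 0.2]

```text
time_s: 4.97
ee_pos: [587.0, -47.7, 193.2]
ee_rot: [-179.9, -0.2, 91.5]
force: [-1.2, 0.6, 0.1]
gripper_width: 18.2
```

Emit:
jog_arm:
  series:
    - [[4, 0.1, 0], [0, 0, -0.017], 0.2]
    - [[8, 0.1, 0], [0, 0, -0.034], 0.2]
    - [[12, 0.1, 0], [0, 0, -0.05], 0.2]
    - [[16, 0, 0], [0, 0, -0.067], 0.2]
    - [[20, -0.2, 0], [0, 0, -0.08], 0.2]

```text
time_s: 5.38
ee_pos: [607.4, -47.9, 193.1]
ee_rot: [-179.9, -0.2, 86.8]
force: [-0.8, 0.8, -0.1]
gripper_width: 18.0
```

Run:
```python
from h import *
import pickle
full('scene','s7.png',pickle.load(open('T.pkl','rb'))['scene'])
s=telemetry.state(); print(s['ee_pos'],s['ee_rot'],s['gripper_width'],s['force'])
cv2.imwrite('pics/s7c.png',cv2.resize(cv2.imread('pics/s7.png')[160:300,160:330],None,fx=4,fy=4,interpolation=3))
```

```text
scene hole [600.9 -49.8] edge [656.6 -52. ] yaw -2.18 len [259. 183. 184.] | table x at y=-60: 656.8 yaw -3.00 sd 0.26 ok 1.00 overhang -0.7 rel yaw 0.82
[608.17243844 -47.95449761 193.23749252] [-179.95442525   -0.18634519   86.7924168 ] 18.575204593327815 [ 0.34275632 -0.37705812  0.97241597]
```

View pics/s7c.png

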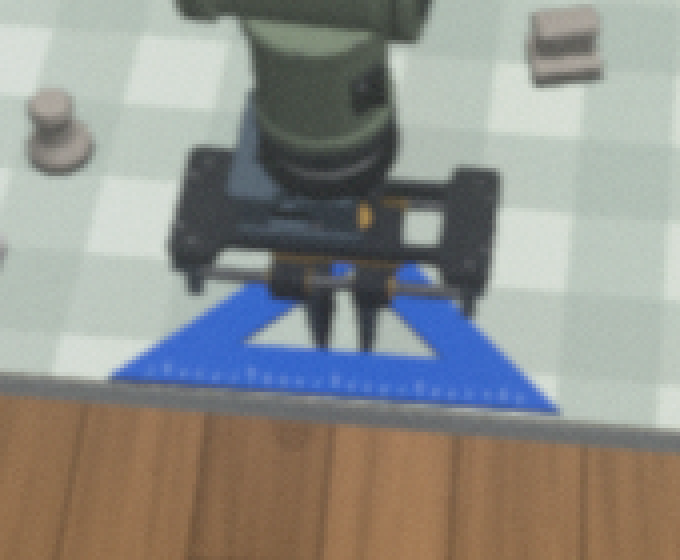

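The square's long side is now at the table edge and nearly parallel to it. I push straight out, slowing down.

Emit:
jog_arm:
  series:
    - [[5, -0.3, 0], [0, 0, -0.003], 0.2]
    - [[10, -0.5, 0], [0, 0, -0.006], 0.2]
    - [[14, -0.7, 0], [0, 0, -0.009], 0.2]
    - [[18, -0.9, 0], [0, 0, -0.01], 0.2]
    - [[21, -1.1, 0], [0, 0, -0.01], 0.2]

```text
time_s: 5.85
ee_pos: [629.6, -49.1, 193.2]
ee_rot: [-179.9, -0.2, 86.2]
force: [-0.3, 2.2, 1.3]
gripper_width: 17.8
```

Run:
```python
from h import *
import pickle
for i in range(2): full('scene','s8.png',pickle.load(open('T.pkl','rb'))['scene'])
s=telemetry.state(); print(s['ee_pos'],s['ee_rot'],s['gripper_width'],s['force'])
```

```text
scene hole [623.5 -50. ] edge [679.1 -53.6] yaw -3.78 len [262. 184. 184.] | table x at y=-60: 656.8 yaw -3.00 sd 0.26 ok 1.00 overhang 21.9 rel yaw -0.78
scene hole [624.6 -51.7] edge [680.1 -55.4] yaw -3.82 len [181. 187. 263.] | table x at y=-60: 656.8 yaw -3.00 sd 0.26 ok 1.00 overhang 23.0 rel yaw -0.82
[629.79430863 -49.09500555 193.26181293] [179.9843984   -0.18529083  86.22224243] 17.868711509113435 [-0.63012043 -0.30717591 -0.76232864]
```

Emit:
jog_arm:
  series:
    - [[1.2, -0.1, 0], [0, 0, 0.003], 0.2]
    - [[2.4, -0.1, 0], [0, 0, 0.006], 0.2]
    - [[3.6, -0.2, 0], [0, 0, 0.009], 0.2]
    - [[4.8, -0.2, 0], [0, 0, 0.013], 0.2]
    - [[6, -0.3, 0], [0, 0, 0.013], 0.2]

```text
time_s: 6.37
ee_pos: [635.8, -49.4, 193.2]
ee_rot: [180.0, -0.2, 87.0]
force: [-0.1, -0.3, 0.2]
gripper_width: 18.3
```

Run:
```python
from h import *
import pickle
for i in range(2): full('scene','s9.png',pickle.load(open('T.pkl','rb'))['scene'])
s=telemetry.state(); print(s['ee_pos'],s['ee_rot'],s['gripper_width'],s['force'])
cv2.imwrite('pics/s9c.png',cv2.resize(cv2.imread('pics/s9.png')[180:320,160:330],None,fx=4,fy=4,interpolation=3))
f=grab('top','t9.png'); cv2.imwrite('pics/t9c.png',cv2.resize(cv2.imread('pics/t9.png')[120:240,200:380],None,fx=4,fy=4,interpolation=3))
```

```text
scene hole [630.1 -49.9] edge [685.7 -52.8] yaw -3.04 len [186. 183. 263.] | table x at y=-60: 656.8 yaw -3.00 sd 0.26 ok 1.00 overhang 28.4 rel yaw -0.04
scene hole [630.8 -51. ] edge [686.4 -54. ] yaw -3.05 len [264. 184. 184.] | table x at y=-60: 656.8 yaw -3.00 sd 0.26 ok 1.00 overhang 29.2 rel yaw -0.05
[636.01156952 -49.42294022 193.27917055] [179.95802801  -0.18235873  86.97039881] 18.097412970394707 [ 0.64290805  0.11617096 -0.458112  ]
```

View pics/s9c.png

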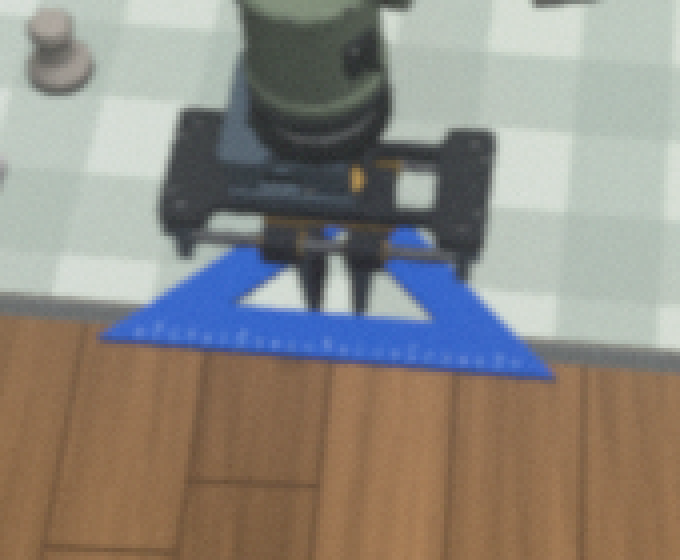

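View pics/t9c.png

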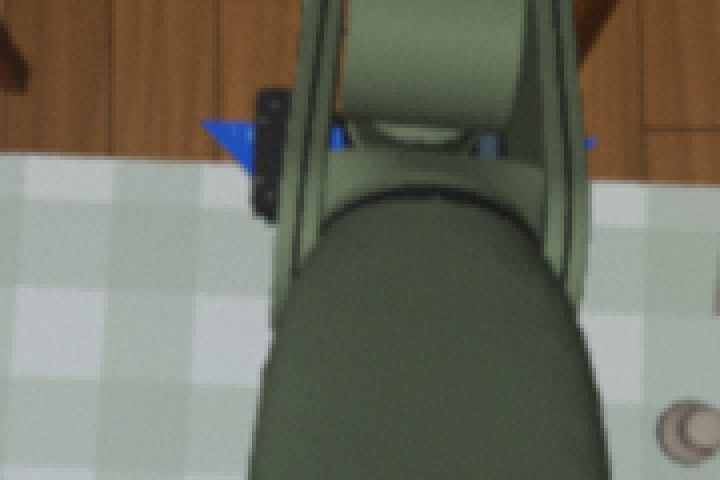

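The long limb now overhangs, parallel to the edge and at about 29 mm. I back the fingers off, narrow them and lift out for a clear measurement.

Emit:
jog_arm:
  series:
    - [[-1, 0, 0], [0, 0, 0], 0.17]
    - [[-2, 0, 0], [0, 0, 0], 0.13]
    - [[-4, 0, 0], [0, 0, 0], 0.09]
    - [[-4, 0, 0], [0, 0, 0], 0.09]
    - [[-4, 0, 2], [0, 0, 0], 0.09]

```text
time_s: 6.93
ee_pos: [631.6, -49.4, 195.0]
ee_rot: [-180.0, -0.2, 87.0]
force: [-0.0, 0.2, -0.7]
gripper_width: 8.2
```

Emit:
jog_arm:
  series:
    - [[0, 0, 8], [0, 0, 0], 0.09]
    - [[0, 0, 20], [0, 0, 0], 0.09]
    - [[0, 0, 45], [0, 0, 0], 0.09]
    - [[-30, 0, 70], [0, 0, 0], 0.09]
    - [[-70, 0, 95], [0, 0, 0], 0.09]

```text
time_s: 7.35
ee_pos: [567.5, -49.5, 289.5]
ee_rot: [179.7, -0.2, 87.0]
force: [0.1, 0.0, 0.1]
gripper_width: 8.1
```

Emit:
jog_arm:
  series:
    - [[-40, 0, 20], [0, 0, 0], 0.09]
    - [[-80, 0, 40], [0, 0, 0], 0.09]
    - [[-120, 0, 60], [0, 0, 0], 0.09]
    - [[-150, 0, 70], [0, 0, 0], 0.09]
    - [[-180, 0, 80], [0, 0, 0], 0.09]

```text
time_s: 7.77
ee_pos: [384.8, -49.3, 371.8]
ee_rot: [179.6, -0.1, 87.0]
force: [-0.3, -0.5, 0.4]
gripper_width: 8.4
```

Run:
```python
from h import *
import pickle
T=pickle.load(open('T.pkl','rb'))
for n in('scene','top'):
    for i in range(2): full(n,n+'10.png',T[n])
    cv2.imwrite('pics/%s10c.png'%n,cv2.resize(cv2.imread('pics/%s10.png'%n)[(100 if n=='top' else 150):(260 if n=='top' else 310),150:400],None,fx=3,fy=3,interpolation=3))
print(telemetry.state()['ee_pos'])
```

```text
scene hole [630.5 -50.5] edge [686.1 -53.5] yaw -3.09 len [263. 184. 184.] | table x at y=-60: 656.8 yaw -3.00 sd 0.26 ok 1.00 overhang 28.9 rel yaw -0.09
scene hole [630.4 -50.5] edge [686.  -53.5] yaw -3.11 len [263. 184. 184.] | table x at y=-60: 656.8 yaw -3.00 sd 0.26 ok 1.00 overhang 28.8 rel yaw -0.11
top hole [627.7 -52.5] edge [683.3 -55.3] yaw -2.89 len [185. 184. 261.] | table x at y=-60: 656.1 yaw -2.96 sd 0.20 ok 1.00 overhang 26.9 rel yaw 0.07
top hole [627.7 -52.5] edge [683.3 -55.4] yaw -2.94 len [185. 184. 261.] | table x at y=-60: 656.1 yaw -2.96 sd 0.20 ok 1.00 overhang 26.9 rel yaw 0.02
[387.19155915 -49.48825152 371.13150581]
```

View pics/top10c.png

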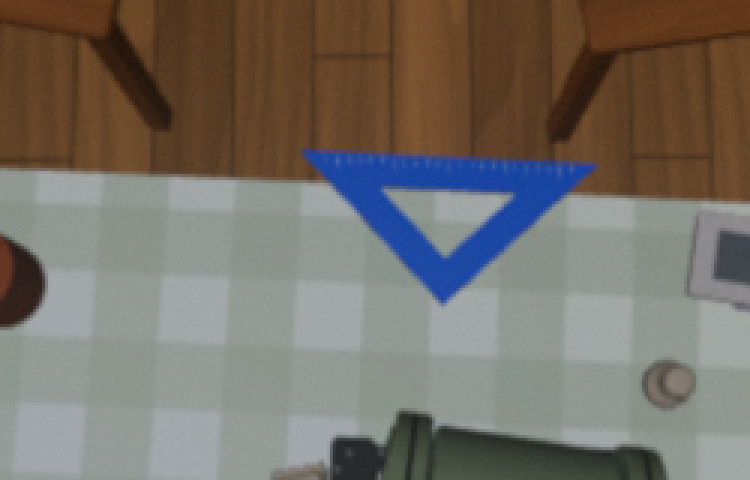

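Both cameras now see the square clear: its long side at top-crop (305,150)–(598,165), with its inner edge just inside the table edge. Before any touch-up I check the overhang with a sub-pixel edge crossing.

```bash
cat >> h.py <<'E'
def sub(n,save=None):
    f=grab(n,save); m=bluemask(f); ch=f['pixels'][:,:,2].astype(float)-f['pixels'][:,:,0]
    xs=np.where(m.any(0))[0]; o,d,nn,_,_=__import__('pickle').load(open('T.pkl','rb'))[n]
    out=[];inn=[]
    s=1 if n=='top' else -1
    for c in range(xs[0]+12,xs[-1]-11):
        rows=np.where(m[:,c])[0]; r=rows[0] if n=='top' else rows[-1]
        def cross(a,step,rng):  # from blue pixel a stepping outward
            L=[ch[a+step*i,c] for i in range(rng)]; return L
        # outer
        a=r+3*s; col=np.array([ch[a-s*i,c] for i in range(9)]); th=(col[:2].mean()+col[-3:].mean())/2
        k=np.where((col[:-1]>=th)&(col[1:]<th))[0]
        if len(k): k=k[0]; out.append((c,a-s*(k+(col[k]-th)/(col[k]-col[k+1]))))
        # inner
        i=0
        while m[r+s*i,c]: i+=1
        if xs[0]+len(xs)*.32<c<xs[0]+len(xs)*.68:
            a=r+s*(i-4); col=np.array([ch[a+s*j,c] for j in range(9)]); th=(col[:2].mean()+col[-3:].mean())/2
            k=np.where((col[:-1]>=th)&(col[1:]<th))[0]
            if len(k): k=k[0]; inn.append((c,a+s*(k+(col[k]-th)/(col[k]-col[k+1]))))
    for nm,p,zs in(('out',out,(0,5)),('in',inn,(0,5))):
        for z in zs:
            P=plane(f,p,z); q=(P-o)@nn; l,dd=fitline(P); yw=np.degrees(np.arctan2(dd[1],dd[0])); 
            print(n,nm,'z',z,'overhang med %.2f sd %.2f n %d'%(np.median(q),q.std(),len(q)),'yaw %.2f'%((yw%180)-90))
E
python3 - <<'E'
from h import *
for n in('scene','top'): sub(n)
E
```

```text
scene out z 0 overhang med 26.44 sd 0.15 n 87 yaw -3.04
scene out z 5 overhang med 29.25 sd 0.15 n 87 yaw -3.04
scene in z 0 overhang med -4.96 sd 0.19 n 40 yaw -2.75
scene in z 5 overhang med -2.00 sd 0.19 n 40 yaw -2.75
top out z 0 overhang med 28.88 sd 0.19 n 73 yaw -3.00
top out z 5 overhang med 27.53 sd 0.19 n 73 yaw -3.00
top in z 0 overhang med -1.36 sd 0.24 n 34 yaw -2.76
top in z 5 overhang med -2.56 sd 0.24 n 34 yaw -2.76
```

The consistent faces give about 28 mm: scene inner top edge 28.0, top outer 27.5, top inner 28.6. That is 2 mm short, so I go back in for a small final nudge.

Emit:
jog_arm:
  series:
    - [[40, 0, -5], [0, 0, 0], 0.09]
    - [[80, 0, -15], [0, 0, 0], 0.09]
    - [[120, 0, -25], [0, 0, 0], 0.09]
    - [[160, 0, -35], [0, 0, 0], 0.09]
    - [[195, 0, -55], [0, 0, 0], 0.09]

```text
time_s: 8.48
ee_pos: [587.6, -49.4, 314.7]
ee_rot: [179.4, -0.2, 87.0]
force: [0.9, -0.2, 0.3]
gripper_width: 8.0
```

Emit:
jog_arm:
  series:
    - [[25, 0, -20], [0, 0, 0], 0.09]
    - [[45, 0, -45], [0, 0, 0], 0.09]
    - [[48, 0, -70], [0, 0, 0], 0.09]
    - [[48, 0, -90], [0, 0, 0], 0.09]
    - [[48, 0, -97], [0, 0, 0], 0.09]

```text
time_s: 8.9
ee_pos: [635.9, -49.1, 212.4]
ee_rot: [179.9, -0.2, 87.0]
force: [-0.2, -0.1, 0.0]
gripper_width: 8.3
```

Run:
```python
from h import *
s=telemetry.state(); print(s['ee_pos'],s['ee_rot'],s['gripper_width'],s['force'])
```

```text
[635.91532881 -49.13349378 212.3737516 ] [ 1.79872634e+02 -1.76279062e-01  8.70396154e+01] 8.349886053575034 [-0.20592777 -0.06493423  0.01553496]
```

Emit:
jog_arm:
  series:
    - [[-2, 0, 0], [0, 0, 0], 0.09]
    - [[-4.5, 0, 0], [0, 0, 0], 0.09]
    - [[-4.5, 0, -4], [0, 0, 0], 0.09]
    - [[-4.5, 0, -9], [0, 0, 0], 0.09]
    - [[-4.5, 0, -10], [0, 0, 0], 0.09]

```text
time_s: 9.32
ee_pos: [631.4, -49.1, 202.8]
ee_rot: [179.8, -0.2, 87.0]
force: [-0.7, 0.1, -0.0]
gripper_width: 8.0
```

Emit:
jog_arm:
  series:
    - [[0, 0, -4], [0, 0, 0], 0.09]
    - [[0, 0, -7], [0, 0, 0], 0.09]
    - [[0, 0, -9], [0, 0, 0], 0.12]
    - [[0, 0, -9], [0, 0, 0], 0.14]
    - [[0, 0, -9], [0, 0, 0], 0.14]

```text
time_s: 9.73
ee_pos: [631.4, -49.2, 193.8]
ee_rot: [179.8, -0.2, 87.0]
force: [0.0, -0.4, 0.3]
gripper_width: 13.0
```

Inside with clearance. I nudge to x = 638.0, 2 mm past the earlier contact.

Emit:
jog_arm:
  series:
    - [[1.5, -0.1, -0.4], [0, 0, 0], 0.17]
    - [[3, -0.2, -0.5], [0, 0, 0], 0.19]
    - [[4.5, -0.2, -0.5], [0, 0, 0], 0.2]
    - [[5.7, -0.3, -0.5], [0, 0, 0], 0.2]
    - [[6.5, -0.3, -0.5], [0, 0, 0], 0.2]

```text
time_s: 10.15
ee_pos: [637.8, -49.5, 193.3]
ee_rot: [179.9, -0.2, 87.0]
force: [-1.5, -0.2, 2.1]
gripper_width: 17.9
```

Run:
```python
from h import *
import pickle
full('scene','s11.png',pickle.load(open('T.pkl','rb'))['scene'])
s=telemetry.state(); print(s['ee_pos'],s['ee_rot'],s['gripper_width'],s['force'])
```

```text
scene hole [632.6 -49.8] edge [688.3 -52.8] yaw -3.08 len [186. 183. 263.] | table x at y=-60: 656.8 yaw -3.00 sd 0.26 ok 1.00 overhang 31.0 rel yaw -0.08
[637.91906668 -49.44510493 193.28515972] [ 1.79845085e+02 -1.76288616e-01  8.70331021e+01] 18.1247523049014 [-1.98766083 -0.55768276  0.23607234]
```

It moved by about 2 mm. I back off, lift out and check.

Emit:
jog_arm:
  series:
    - [[-1, 0, 0], [0, 0, 0], 0.17]
    - [[-2, 0, 0], [0, 0, 0], 0.13]
    - [[-4, 0, 0], [0, 0, 0], 0.09]
    - [[-4, 0, 0], [0, 0, 0], 0.09]
    - [[-4, 0, 2], [0, 0, 0], 0.09]

```text
time_s: 10.62
ee_pos: [633.6, -49.5, 195.0]
ee_rot: [179.9, -0.2, 87.0]
force: [-0.3, 0.2, 0.0]
gripper_width: 8.1
```

Emit:
jog_arm:
  series:
    - [[0, 0, 8], [0, 0, 0], 0.09]
    - [[0, 0, 20], [0, 0, 0], 0.09]
    - [[0, 0, 45], [0, 0, 0], 0.09]
    - [[-30, 0, 70], [0, 0, 0], 0.09]
    - [[-70, 0, 95], [0, 0, 0], 0.09]

```text
time_s: 11.03
ee_pos: [569.5, -49.5, 289.5]
ee_rot: [179.6, -0.2, 87.1]
force: [-0.6, 0.0, -0.0]
gripper_width: 8.1
```

Emit:
jog_arm:
  series:
    - [[-40, 0, 20], [0, 0, 0], 0.09]
    - [[-80, 0, 40], [0, 0, 0], 0.09]
    - [[-120, 0, 60], [0, 0, 0], 0.09]
    - [[-150, 0, 70], [0, 0, 0], 0.09]
    - [[-180, 0, 80], [0, 0, 0], 0.09]

```text
time_s: 11.45
ee_pos: [386.7, -49.3, 371.8]
ee_rot: [179.5, -0.1, 87.1]
force: [-0.0, -0.3, 0.8]
gripper_width: 7.7
```

Run:
```python
from h import *
for n in('scene','top'): sub(n,n+'12.png')
```

```text
scene out z 0 overhang med 28.66 sd 0.16 n 88 yaw -3.03
scene out z 5 overhang med 31.45 sd 0.16 n 88 yaw -3.03
scene in z 0 overhang med -2.82 sd 0.21 n 41 yaw -2.78
scene in z 5 overhang med 0.13 sd 0.21 n 41 yaw -2.78
top out z 0 overhang med 31.07 sd 0.17 n 73 yaw -2.97
top out z 5 overhang med 29.71 sd 0.17 n 73 yaw -2.97
top in z 0 overhang med 0.96 sd 0.24 n 34 yaw -2.66
top in z 5 overhang med -0.25 sd 0.23 n 34 yaw -2.66
```

View pics/scene12.png

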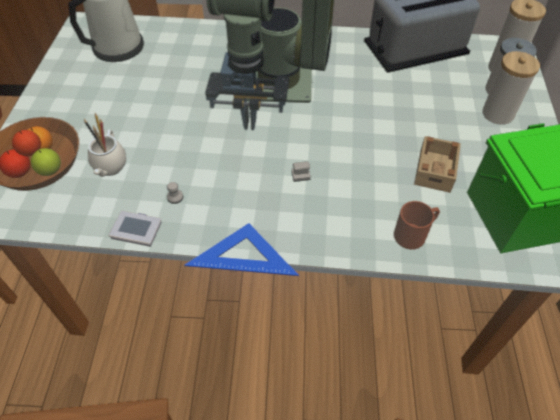

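The final view shows the long limb overhanging, at px (187,265)–(297,274). All other things are where they were and the arm is clear.

```bash
python3 -c "
from workcell import env
print(env.job_done())"
```

```text
the job is handed in; nothing more can be done
None
```

The set square lies flat with its long side parallel to the far table edge and sticking out about 30 mm. I put the nearly shut fingertips in the cut-out and slid it along an arc that turned it about 19°. After measuring, I added a final 2 mm nudge. The fingers never gripped or lifted it.

**Overhang:** the measurements don't agree exactly. The four edges I could measure gave 28.7–31.0 mm: 28.7 and 30.1 from the scene camera, 29.7 and 31.0 from the top camera. I think that spread comes from the 2 mm calibration and from which side face each camera sees.

**Angle:** the long outer edge measured within 0.1° of parallel in both cameras. The shorter inner edge read about 0.2–0.3° off.

**Other checks:** the other things look unmoved in the last picture; I checked that by eye, not by measurement. The wrist force readings, taken after each move, stayed under about 3 N. The arm was clear of everything when I handed the job in, at about 12 s on the robot's clock.

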